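# Flip the hex key and tighten the stiff clamp screw of a tube shaker

## Robot

A 7-joint arm with a two-finger parallel gripper is mounted at the origin on the work surface. World frame = base frame: x ahead of the robot, y to its left, z up, the work surface at z = 0. Lengths are in m, angles in rad, forces in N, time in s.
With the tool pointing down it reaches from about 0.4 to 0.85 m from the base axis. Payload 4.5 kg.
Tool frame: the origin (TCP) lies at the very end of the fingers, on their centre line; the grasp point (between the pads) lies 19 mm behind it (tcp_to_grasp is the z of the grasp point in the tool frame, in m); z points along the fingers, y is the line along which they close (so a half turn about z gives the same grasp; the last joint's range is limited). The gripper opens to 88 mm and grips with 3 to 60 N. Pads are 18 mm wide; open, the fingers measure 123 mm over their backs; the gripper's body (75 mm by 187 mm) begins 45 mm behind the grasp point.
Start: joints at [1.197, 0.689, -0.195, 1.565, 0.157, 0.902, -0.215], TCP at [0.248, -0.574, 0.239] pointing down, gripper open.
Joint ranges: [-3.01, 3.01], [-0.46, 2.08], [-1.47, 1.51], [0.13, 2.56], [-1, 4.14], [0.04, 2.09], [-2.66, 2.66]. Speed limits (rad/s): [2.57, 2.57, 3.14, 3.14, 3.14, 3.14, 3.14].

## Interface

Orientations are given as a unit quaternion [x, y, z, w].
In Python, from plant import * gives the robot as it stands. The module is installed in compiled form; this text tells all that it offers.
- The arm moves only by the shell command python3 -m jog 'ROWS' [OPENING] [FORCE]. ROWS is JSON, a list that holds one entry, the list of rows, each a list of 6 numbers: the shift along the tool's x, y, z in m, then the turn, a rotation vector about the tool's x, y, z in rad. In form: [[[dx, dy, dz, ax, ay, az], ...]]. A call has 1 to 12 rows; each row shifts and turns the commanded pose from where the row before left it, along the tool's axes as they then stand; what a row does not reach is not made up. A row lasts 1/8 s, in which the tool goes at most 62.5 mm and 10.7 degrees, less where a joint would pass 70% of its speed; a pose out of reach is approached as far as the arm can. A call with a gripper value outside its range is refused whole. OPENING is the finger opening in m, from 0 to 0.0881, set as the call begins (- or left out, the last holds). The fingers move at their own pace and stop on an object; FORCE is the grip in N (left out, the last holds). Time passes only in rows, so rows that do not move let the fingers close. It gives the time, the measured TCP pose, the force, the opening and the grip force at its end, in the units of the state.
- get_state(): the state, without advancing time (a new reading comes with each control period).
- snapshot(name): name is "side" or "top" or "wrist"; returns a dict with "frame" (400x640x3 uint8, red, green, blue), "mtx" (3x3 intrinsics, pixels), "xyz" and "orientation" of the camera in the world; the wrist camera has in their place "mount" (4x4, takes a point from camera to tool coordinates, whose origin is the TCP and whose axes are the flange's). Camera axes: x right, y down, z forward; pixel columns grow to the right and rows downward; lengths in m; the calibration is good to about 2 mm. A picture is of the moment at which its call begins: read the wrist's pose just before it. There is no depth.
- finish_job(): hands the job in; it is judged then, once.
The state is a dict: "clock": time; "q": joint angles; "qd": joint speeds; "joint_torque": joint torques, N m; "tool_pos": TCP position; "eef_rot": TCP orientation; "contact_force": force on the tool from outside, world axes, zero at the start; "moment": the same for the moment, N m; "opening": opening from 0.0 (shut) to 1.0 (fully open); "finger_force": force on a finger pad.
Only numpy, scipy, OpenCV 4.12 (cv2) and the standard library are available. Lean on these libraries where they do the work, as an engineer would, in place of code of your own. Each camera call takes 0.05 s, during which the arm holds its last target. There are 200 camera calls.

## Task

Draw the big L-shaped hex key out of its holder, flip it over and seat its short arm fully home in the hex socket of the shaker's blue clamp. Then, with the long arm as the lever, turn the stiff screw clockwise until it comes up firmly against its stop (the two orange marks meet) and force it no further. Leave the key in the socket and let go of it; do not shove the amber jar.

Things in the scene. Friction and masses are not known exactly. Their poses are not given: they have to be found in the camera images.
- key_corner (a point): Dark steel L-shaped hex key, 14 mm across flats, 320 g; the point where its arms' centre lines meet. x runs along the long arm (160 mm), the short arm (60 mm) points to -z; both arms have flats facing +y and -y (pinch there); the short arm has corners at +x and -x. It starts with the long arm down in the holder, leaning 30 degrees, the short arm on top, drooping 30 degrees below level.
- key_grip (a point): Point on the key's long arm 50 mm from the corner, near the balance point (58 mm): a good grip for drawing, flipping and seating. Axes as key_corner. A grip over about 80 N makes the key squirm in the pads.
- key_short_tip (a point): Centre of the end face of the key's short arm, 60 mm from the corner; the last 2.5 mm are chamfered. Axes as key_corner.
- key_long_end (a point): Centre of the end face of the key's long arm, 160 mm from the corner; a purple sleeve covers it from 130 to 158 mm. Axes as key_corner.
- key_holder: Purple key holder, fixed: steel base 110 x 70 x 14 mm (centre at x = -10 mm) and a square tube 60 mm long leaning 30 degrees towards +x. Origin at bench level. The key stands 55 mm deep in it; 75 mm along the long arm's line frees it. It is left or right of the shaker; its x axis points roughly back to the robot.
- socket (a point): Hex socket of the clamp screw: point on the axis at the mouth, 132 mm above the bench; z up, x to a corner of the hexagon (orange mark on the steel head). It turns with the screw. 14.8 mm across flats, 26 mm deep: the key enters with its long arm along x or a multiple of 60 degrees from it; seated, its corner is 34 mm above the mouth. Released, the long arm sags 3 to 8 degrees and stays.
- clamp_screw (a joint): Screw angle (rad), grows clockwise seen from above (tightening). Starts at 0.05 to 0.35; hard stop at 1.10, where its mark meets that on the boss. Stiff friction, about 1 N m: 5 to 9 N pushing 135 mm out on the long arm. The key turns some 0.1 to 0.3 rad in the socket (play, give) before the screw follows. At the stop the push climbs quickly; over about 14 N strains the socket.
- shaker: White shaker, fixed, 280 x 290 mm; origin under its centre at bench level. Platform 100 mm above the bench. Foam tube rack on its -y side (top 145 mm, y -138 to -62 mm), purple-capped tubes up to 210 mm high at y = -121 mm. The screw, in a blue boss of 26 mm radius with an orange mark on its +y side, is at x = 0, y = +40 mm; nothing over the +y half is higher than it.
- jar_center (a point): Amber glass jar with a white lid, 64 mm across, 85 mm high, on the bench on the other side of the shaker from the holder; the point is half-way up. Leave it alone.
Things that resemble listed ones, but are neither listed nor needed, are in the scene too. There is more than one size of the part that bears key_corner; the job needs the middle-sized.

How it is judged:
On the way, in this order (a step that is already met when the one before it is completed fails the run):
1. the key's short arm is seated fully in the socket (horizontal distance between key_short_tip and socket below 0.004 m and z of key_short_tip in the frame of socket below -0.022 m and angle between the z axis of key_corner and the z axis of socket, either way round below 0.2 rad), for 0.2 s.
2. the screw is turned to its stop (value of joint clamp_screw above 1.075 rad), for 0.2 s.
At the end, for the whole second after the job is handed in: The screw is within 0.025 rad of its stop (joint above 1.075), the key's short arm is still in the socket (tip within 4 mm of the axis and at least 20 mm below the mouth), the screw no longer turns and the key is let go (value of joint clamp_screw above 1.075 rad and horizontal distance between key_short_tip and socket below 0.004 m and z of key_short_tip in the frame of socket below -0.02 m and velocity of joint clamp_screw below 0.05 rad/s); the robot touches nothing.
It fails at once if the key is forced in the socket (ordinary turning gives about half of this) (contact force between hex_key and clamp_screw above 550 N).
It fails at once if the amber jar is shoved or knocked over (distance of jar_center from where it was at the start of the episode above 0.03 m).
It also fails if it takes over 72 s, if anything falls off the work surface, if the arm or the gripper's body presses on something with over 40 N, if the wrist force passes 120 N, or if a joint passes its speed limit or range.

## Working session

There is one attempt and no reset: what is moved stays moved. The work goes in short steps, Python scripts to look and compute and a shell command to move; the robot and the scene stay as the last step left them, time stands still between calls to the robot, and variables do not carry over. Pictures are saved under pics/ and viewed, at most 10 in all, crops included, and the job is handed in when it is done.

```bash
mkdir -p pics; ls
cat > h.py <<'E'
from plant import *
import numpy as np, cv2
from scipy.spatial.transform import Rotation as R
def save(n,f): 
    s=snapshot(n); cv2.imwrite('pics/'+f,s['frame'][:,:,::-1]); return s
def cam(s,st=None):
    if 'mount' in s:
        T=np.eye(4);T[:3,:3]=R.from_quat(st['eef_rot']).as_matrix();T[:3,3]=st['tool_pos'];return T@np.array(s['mount'])
    T=np.eye(4);o=np.array(s['orientation']);T[:3,:3]=R.from_quat(o).as_matrix() if o.size==4 else o;T[:3,3]=s['xyz'];return T
def ray(s,uv,st=None):
    T=cam(s,st);d=T[:3,:3]@np.linalg.inv(s['mtx'])@np.array([*uv,1.]);return T[:3,3],d/np.linalg.norm(d)
def onz(s,uv,z,st=None):
    o,d=ray(s,uv,st);return o+d*(z-o[2])/d[2]
def tri(r1,r2):
    o1,d1=r1;o2,d2=r2
    t=np.linalg.lstsq(np.c_[d1,-d2],o2-o1,rcond=None)[0];a=o1+d1*t[0];b=o2+d2*t[1]
    return (a+b)/2,np.linalg.norm(a-b)
def proj(s,p,st=None):
    T=cam(s,st);q=s['mtx']@(T[:3,:3].T@(np.asarray(p)-T[:3,3]));return q[:2]/q[2]
E
python3 - <<'E'
from h import *
st=get_state(); print({k:np.round(v,3) for k,v in st.items()})
for n in('top','side'):
    s=save(n,n+'0.png');print(n,s['mtx'],s['xyz'],s['orientation'])
s=snapshot('wrist');print(s['mount'])
E
```

```text
pics
{'clock': np.float64(0.0), 'q': array([ 1.197,  0.69 , -0.195,  1.566,  0.157,  0.902, -0.215]), 'qd': array([-0.   , -0.001,  0.001,  0.   , -0.   , -0.002, -0.002]), 'joint_torque': array([ 0.0000e+00, -5.2757e+01, -1.2670e+00, -1.5344e+01, -5.3000e-02,
        7.0000e-03,  0.0000e+00]), 'tool_pos': array([ 0.248, -0.573,  0.238]), 'eef_rot': array([ 0.979,  0.203, -0.   , -0.001]), 'contact_force': array([-0.269, -0.623,  0.187]), 'moment': array([ 0.021,  0.002, -0.06 ]), 'finger_force': np.float64(0.0), 'opening': np.float64(0.999)}
top [[369.02418783   0.         319.45060992]
 [  0.         369.02418783 194.92038318]
 [  0.           0.           1.        ]] [ 0.2634027  -0.05328453  1.13170681] [-0.70327948  0.70907451 -0.04013418  0.0316315 ]
side [[466.81317283   0.         322.24391707]
 [  0.         466.81317283 200.28688264]
 [  0.           0.           1.        ]] [ 0.15640956 -1.20154863  0.97012124] [ 0.88696851 -0.09242925  0.03897562 -0.45080438]
[[-2.10633459e-04 -9.52189886e-01 -3.05506755e-01  7.88889119e-02]
 [ 9.99999967e-01 -1.55062263e-04 -2.06164780e-04 -7.01934971e-04]
 [ 1.48935449e-04 -3.05506789e-01  9.52189886e-01 -1.45358927e-01]
 [ 0.00000000e+00  0.00000000e+00  0.00000000e+00  1.00000000e+00]]
```

View pics/top0.png

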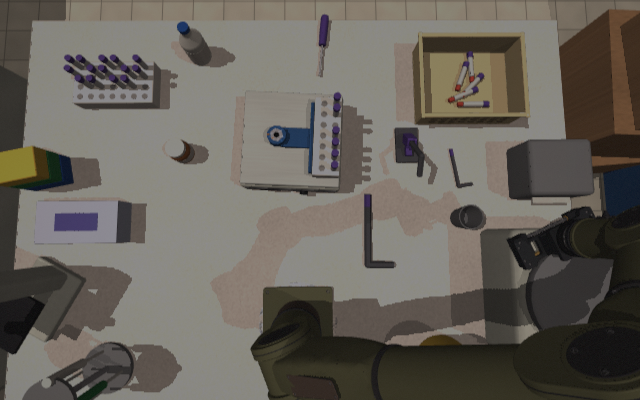

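View pics/side0.png

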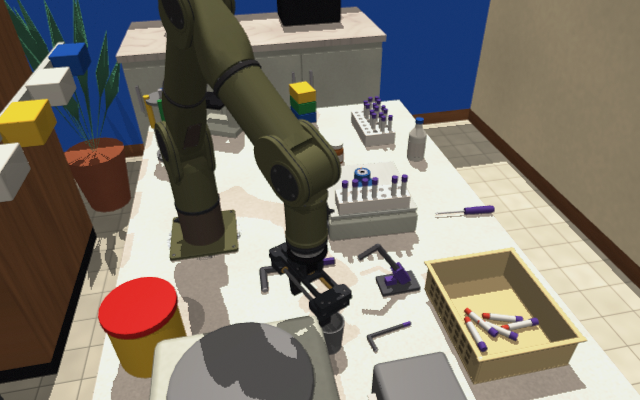

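The top view shows the key in the purple holder at (407,147), with its corner and short arm reaching to (420,172). The screw is at (277,134) in the blue clamp and the jar at (178,152). The loose L keys on the bench are decoys. I'll enlarge the details next.

Run:
```python
from h import *
t=cv2.imread('pics/top0.png');s=cv2.imread('pics/side0.png')
a=cv2.resize(t[115:190,385:445],None,fx=6,fy=6,interpolation=2)[:300]
a=cv2.resize(t[120:185,385:451],(400,394),interpolation=2);b=cv2.resize(t[112:156,255:299],(396,394),interpolation=2)
c=cv2.resize(s[235:300,350:426],(400,342)[:2],interpolation=2)[:206]
c=cv2.resize(s[238:298,350:430],(267,200),interpolation=2);d=cv2.resize(s[160:200,340:393],(265,200),interpolation=2)
bot=np.zeros((200,796,3),np.uint8);bot[:,:267]=c;bot[:,270:535]=d
cv2.imwrite('pics/crop0.png',np.vstack([np.hstack([a,b]),bot]))
```

```text
(no output)
```

View pics/crop0.png

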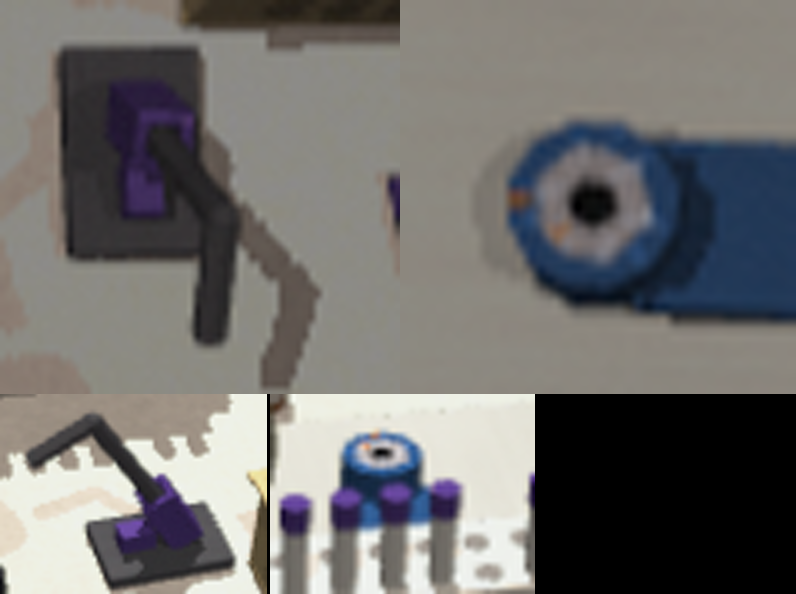

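The crop shows, in full top-image pixels, the corner at (422,155), the short tip at (420,175), the tube mouth at (412,141.5), the socket at (276.3,134.2), the screw mark at (273,137.6) and the boss mark at (268.3,134.2). In the side image the corner is at (378,247), the short tip at (360.5,258) and the mouth at (397,267).

Run:
```python
from h import *
t=snapshot('top');s=snapshot('side')
P={}
for n,a,b in[('corner',(422.1,154.7),(378,247.3)),('tip',(419.6,175.3),(360.5,257.8)),('mouth',(412.2,141.5),(397.4,266.8)),('screw',(276.3,134.2),(322+40+.5,171.8))]:
    p,e=tri(ray(t,a),ray(s,b));P[n]=p;print(n,p.round(4),e.round(4))
print('lens',np.linalg.norm(P['corner']-P['tip']),np.linalg.norm(P['corner']-P['mouth']))
for n in('tip','mouth'):
    d=P[n]-P['corner'];d/=np.linalg.norm(d);print(n,d.round(3),'az',np.degrees(np.arctan2(d[1],d[0])),'el',np.degrees(np.arcsin(d[2])))
print(onz(t,(276.3,134.2),.132).round(4),onz(t,(273,137.6),.132).round(4),onz(t,(268.3,134.2),.132).round(4))
# shaker edges by color: corners of white box approx
print('jar',onz(t,(178,150),.085).round(3))
print('holder base corners',[onz(t,(385+x/6.06,120+y/6.06),.014).round(3) for x,y in[(62,48),(198,46),(205,255),(70,258)]])
```

```text
corner [ 0.468  -0.3428  0.1565] 0.0031
tip [ 0.4192 -0.3427  0.1283] 0.0027
mouth [ 0.527  -0.3405  0.0717] 0.0002
screw [0.5352 0.0522 0.1309] 0.0001
lens 0.056336841081182976 0.10332773084975189
tip [-0.865  0.002 -0.501] az 179.8416582770311 el -30.066656535901654
mouth [ 0.571  0.022 -0.82 ] az 2.192257213240246 el -55.13361001527009
[0.5349 0.0521 0.132 ] [0.5254 0.0612 0.132 ] [0.5351 0.0742 0.132 ]
jar [0.503 0.339 0.085]
holder base corners [array([ 0.585, -0.305,  0.014]), array([ 0.586, -0.375,  0.014]), array([ 0.477, -0.374,  0.014]), array([ 0.476, -0.306,  0.014])]
```

```bash
cat >> h.py <<'E'
def plan(p,Q,n,st=None):
    "n equal rows that take the tool from now to TCP p, rotation matrix Q"
    st=st or get_state();R0=R.from_quat(st['eef_rot']);rel=(R0.inv()*R.from_matrix(Q)).as_rotvec()
    D=R.from_rotvec(rel/n).as_matrix();S=sum(np.linalg.matrix_power(D,k) for k in range(n))
    t=np.linalg.solve(S,R0.inv().apply(np.asarray(p)-st['tool_pos']))
    print(n,'x',np.r_[t,rel/n].round(4).tolist(),'|shift|',np.linalg.norm(t).round(4),'deg',np.degrees(np.linalg.norm(rel)/n).round(2))
def tool(az,tilt,sgn=1):
    "z tilted from down by tilt towards az (rad); x in the same plane, horizontally along az"
    c,s=np.cos(az),np.sin(az);z=np.array([s*0+c*np.sin(tilt),s*np.sin(tilt),-np.cos(tilt)]);y=np.array([s,-c,0]);return np.c_[np.cross(y,z),y,z]
def show(st=None):
    st=st or get_state();print('t',st['clock'].__round__(2),'p',np.round(st['tool_pos'],4),'x',R.from_quat(st['eef_rot']).as_matrix()[:,0].round(3),'z',R.from_quat(st['eef_rot']).as_matrix()[:,2].round(3),'F',np.round(st['contact_force'],1),'open',round(float(st['opening'])*88.1,1),'ff',round(float(st['finger_force']),1),'q',np.round(st['q'],2))
E
python3 - <<'E'
from h import *
Q=tool(0,-np.pi/6);print(Q.round(2))
plan([.56,-.341,.30],Q,10)
E
```

```text
[[ 0.87  0.   -0.5 ]
 [ 0.   -1.   -0.  ]
 [-0.5   0.   -0.87]]
10 x [0.0339, -0.016, -0.0142, 0.0106, -0.0516, 0.0399] |shift| 0.0401 deg 3.78
```

```bash
python3 -m jog '[[[0.034,-0.016,-0.014,0.0106,-0.0516,0.04],[0.034,-0.016,-0.014,0.0106,-0.0516,0.04],[0.034,-0.016,-0.014,0.0106,-0.0516,0.04],[0.034,-0.016,-0.014,0.0106,-0.0516,0.04],[0.034,-0.016,-0.014,0.0106,-0.0516,0.04],[0.034,-0.016,-0.014,0.0106,-0.0516,0.04],[0.034,-0.016,-0.014,0.0106,-0.0516,0.04],[0.034,-0.016,-0.014,0.0106,-0.0516,0.04],[0.034,-0.016,-0.014,0.0106,-0.0516,0.04],[0.034,-0.016,-0.014,0.0106,-0.0516,0.04],[0,0,0,0,0,0],[0,0,0,0,0,0]]]' 0.088 40
python3 - <<'E'
from h import *
st=get_state();show(st);s=save('wrist','w1.png')
for p in([.468,-.3428,.1565],[.419,-.3427,.128],[.493,-.341,.113]):print(proj(s,p,st))
E
```

```text
clock: 1.75
tool_pos: [0.5603, -0.342, 0.2974]
eef_rot: [0.966, -0.001, -0.259, 0.001]
contact_force: [-0.4, -1.2, -0.2]
opening: 1.0
finger_force: 0.0
t 1.75 p [ 0.5603 -0.342   0.2974] x [ 0.866 -0.002 -0.5  ] z [-0.5   -0.001 -0.866] F [-0.4 -1.2 -0.2] open 88.1 ff 0.0 q [ 0.36  0.97  0.07  0.85  0.15  1.8  -1.16]
[323.84970302 186.24932392]
[323.59816263 198.91001347]
[321.80556363 135.45621068]
```

View pics/w1.png

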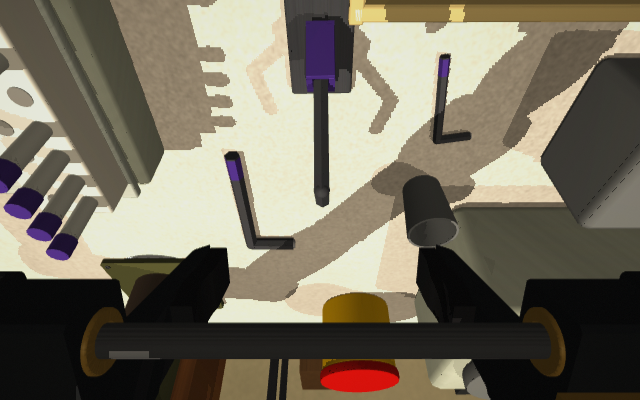

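The key shows end-on at columns 318–322, with the corner at (322,190) where predicted and the holder yawed by about 2°. I'll go in.

Run:
```python
from h import *
Q=tool(0.035,-np.pi/6);g=np.array([.493,-.3413,.113])
plan(g+.019*Q[:,2],Q,8)
```

```text
8 x [0.0043, -0.0003, 0.0266, -0.0021, -0.0, -0.0042] |shift| 0.027 deg 0.27
```

```bash
python3 -m jog '[[[0.0043,-0.0003,0.0266,-0.002,0,-0.004],[0.0043,-0.0003,0.0266,-0.002,0,-0.004],[0.0043,-0.0003,0.0266,-0.002,0,-0.004],[0.0043,-0.0003,0.0266,-0.002,0,-0.004],[0.0043,-0.0003,0.0266,-0.002,0,-0.004],[0.0043,-0.0003,0.0266,-0.002,0,-0.004],[0.0043,-0.0003,0.0266,-0.002,0,-0.004],[0.0043,-0.0003,0.0266,-0.002,0,-0.004],[0,0,0,0,0,0]]]'
python3 - <<'E'
from h import *
show()
E
python3 -m jog '[[[0,0,0,0,0,0],[0,0,0,0,0,0],[0,0,0,0,0,0],[0,0,0,0,0,0],[0,0,0,0,0,0],[0,0,0,0,0,0],[0,0,0,0,0,0],[0,0,0,0,0,0]]]' 0 45
python3 - <<'E'
from h import *
st=get_state();show(st)
k=np.array([-.5*np.cos(.035),-.5*np.sin(.035),.866]);print('draw in tool axes',R.from_quat(st['eef_rot']).inv().apply(k*.1).round(4))
E
```

```text
clock: 2.92
tool_pos: [0.4817, -0.3409, 0.0963]
eef_rot: [0.965, 0.016, -0.26, 0.003]
contact_force: [0.5, 0.1, 1.1]
opening: 0.999
finger_force: 0.0
t 2.92 p [ 0.4817 -0.3409  0.0963] x [ 0.864  0.029 -0.502] z [-0.502 -0.014 -0.865] F [0.5 0.1 1.1] open 88.0 ff 0.0 q [ 0.39  1.05  0.05  1.33  0.19  1.24 -1.21]
clock: 3.92
tool_pos: [0.4844, -0.3405, 0.0961]
eef_rot: [0.966, 0.017, -0.258, 0.004]
contact_force: [0.4, -0.2, -0.0]
opening: 0.148
finger_force: 45.0
t 3.92 p [ 0.4844 -0.3405  0.0961] x [ 0.866  0.03  -0.499] z [-0.499 -0.017 -0.866] F [ 0.4 -0.2 -0. ] open 13.0 ff 45.0 q [ 0.39  1.05  0.05  1.33  0.19  1.24 -1.21]
draw in tool axes [-0.0866 -0.     -0.05  ]
```

```bash
python3 -m jog '[[[-0.0087,0,-0.005,0,0,0],[-0.0087,0,-0.005,0,0,0],[-0.0087,0,-0.005,0,0,0],[-0.0087,0,-0.005,0,0,0],[-0.0087,0,-0.005,0,0,0],[-0.0087,0,-0.005,0,0,0],[-0.0087,0,-0.005,0,0,0],[-0.0087,0,-0.005,0,0,0],[-0.0087,0,-0.005,0,0,0],[-0.0087,0,-0.005,0,0,0],[0,0,0,0,0,0]]]'
python3 - <<'E'
from h import *
st=get_state();show(st)
T=tool(np.radians(75),np.pi/6)
E
```

```text
clock: 5.3
tool_pos: [0.4339, -0.3425, 0.1838]
eef_rot: [0.966, 0.016, -0.258, 0.004]
contact_force: [-0.2, 0.1, -2.9]
opening: 0.143
finger_force: 45.0
t 5.3 p [ 0.4339 -0.3425  0.1838] x [ 0.866  0.029 -0.499] z [-0.499 -0.017 -0.867] F [-0.2  0.1 -2.9] open 12.6 ff 45.0 q [ 0.42  0.88  0.06  1.46  0.2   1.27 -1.18]
```

Run:
```python
from h import *
st=get_state()
# A: rise and start flip ; B: hover
QA=tool(.6,0.);pA=np.array([.45,-.25,.36]);plan(pA,QA,10,st)
az=np.radians(76);QB=tool(az,np.pi/6);d=np.array([np.cos(az),np.sin(az),0]);g=np.array([.535,.052,.256])+.05*d
sA=dict(tool_pos=pA,eef_rot=R.from_matrix(QA).as_quat());plan(g+.019*QB[:,2],QB,12,sA);print(g+.019*QB[:,2])
```

```text
10 x [-0.0009, -0.0094, -0.0181, -0.0148, 0.0508, -0.0553] |shift| 0.0204 deg 4.39
12 x [0.0266, -0.0108, 0.0173, 0.0158, 0.0417, -0.0591] |shift| 0.0336 deg 4.24
[0.54939435 0.1097326  0.23954552]
```

```bash
python3 -m jog '[[[-0.001,-0.0094,-0.018,-0.0148,0.0508,-0.0553],[-0.001,-0.0094,-0.018,-0.0148,0.0508,-0.0553],[-0.001,-0.0094,-0.018,-0.0148,0.0508,-0.0553],[-0.001,-0.0094,-0.018,-0.0148,0.0508,-0.0553],[-0.001,-0.0094,-0.018,-0.0148,0.0508,-0.0553],[-0.001,-0.0094,-0.018,-0.0148,0.0508,-0.0553],[-0.001,-0.0094,-0.018,-0.0148,0.0508,-0.0553],[-0.001,-0.0094,-0.018,-0.0148,0.0508,-0.0553],[-0.001,-0.0094,-0.018,-0.0148,0.0508,-0.0553],[-0.001,-0.0094,-0.018,-0.0148,0.0508,-0.0553]]]'
python3 - <<'E'
from h import *
st=get_state();show(st)
E
python3 -m jog '[[[0.0266,-0.0108,0.0173,0.0158,0.0417,-0.0591],[0.0266,-0.0108,0.0173,0.0158,0.0417,-0.0591],[0.0266,-0.0108,0.0173,0.0158,0.0417,-0.0591],[0.0266,-0.0108,0.0173,0.0158,0.0417,-0.0591],[0.0266,-0.0108,0.0173,0.0158,0.0417,-0.0591],[0.0266,-0.0108,0.0173,0.0158,0.0417,-0.0591]]]'
python3 - <<'E'
from h import *
st=get_state();show(st)
az=np.radians(76);QB=tool(az,np.pi/6);plan([.5494,.1097,.2395],QB,6)
E
```

```text
clock: 6.55
tool_pos: [0.4483, -0.2495, 0.359]
eef_rot: [0.955, 0.297, -0.0, -0.001]
contact_force: [0.4, -0.6, -2.6]
opening: 0.146
finger_force: 45.0
t 6.55 p [ 0.4483 -0.2495  0.359 ] x [ 0.824  0.567 -0.   ] z [-0.001  0.001 -1.   ] F [ 0.4 -0.6 -2.6] open 12.9 ff 45.0 q [ 0.58  0.4  -0.24  1.72  0.11  1.03 -0.67]
clock: 7.3
tool_pos: [0.5258, -0.0854, 0.2739]
eef_rot: [0.879, 0.457, 0.104, -0.083]
contact_force: [-0.7, 0.7, -3.5]
opening: 0.15
finger_force: 45.0
t 7.3 p [ 0.5258 -0.0854  0.2739] x [0.56  0.787 0.258] z [ 0.107  0.241 -0.965] F [-0.7  0.7 -3.5] open 13.2 ff 45.0 q [ 0.53  0.55 -0.48  1.85 -0.02  0.72 -0.47]
6 x [0.0268, -0.0105, 0.0171, 0.0154, 0.0416, -0.0589] |shift| 0.0335 deg 4.23
```

```bash
python3 -m jog '[[[0.0268,-0.0105,0.0120,0.0154,0.0416,-0.0589],[0.0268,-0.0105,0.0120,0.0154,0.0416,-0.0589],[0.0268,-0.0105,0.0120,0.0154,0.0416,-0.0589],[0.0268,-0.0105,0.0171,0.0154,0.0416,-0.0589],[0.0268,-0.0105,0.0171,0.0154,0.0416,-0.0589],[0.0268,-0.0105,0.0171,0.0154,0.0416,-0.0589],[0,0,0,0,0,0]]]'
python3 - <<'E'
from h import *
st=get_state();show(st)
t=save('top','t2.png');s=save('side','s2.png')
c=np.array([.535,.052,.266])
print(proj(t,c),proj(s,c),proj(s,[.535,.052,.206]))
a=cv2.resize(t['frame'][90:165,235:335],(600,450),interpolation=2);b=cv2.resize(s['frame'][90:190,320:453],None,fx=3,fy=3,interpolation=2)
cv2.imwrite('pics/c2.png',np.hstack([a[:, :400],b[:300].copy() if 0 else cv2.copyMakeBorder(b,0,150,0,0,0)])[:,:,::-1])
E
```

```text
clock: 8.18
tool_pos: [0.5468, 0.1064, 0.2539]
eef_rot: [0.761, 0.595, 0.203, -0.16]
contact_force: [0.0, -1.0, -2.9]
opening: 0.146
finger_force: 45.0
t 8.18 p [0.5468 0.1064 0.2539] x [0.209 0.841 0.5  ] z [ 0.118  0.486 -0.866] F [ 0.  -1.  -2.9] open 12.9 ff 45.0 q [ 0.47  0.67 -0.75  1.92 -0.1   0.5  -0.28]
[270.50560306 119.40060671] [364.05151084 135.61186197] [363.33018948 152.18017835]
```

View pics/c2.png

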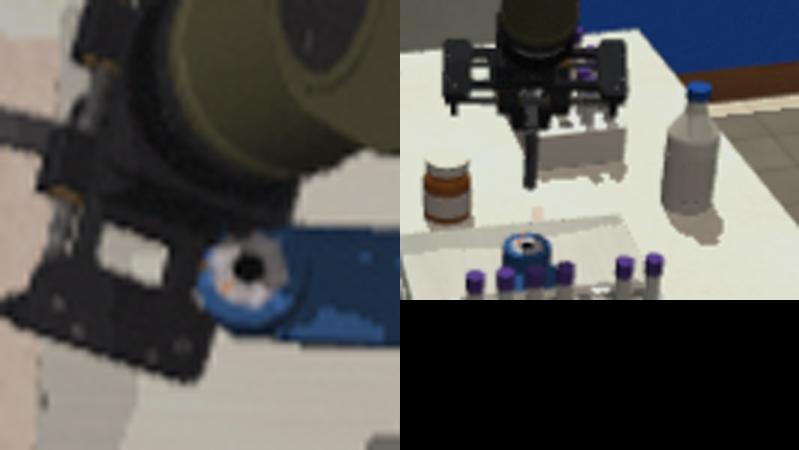

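The side view shows the short tip hanging at (363.3,152.3), exactly as projected, with the socket below it at (362.3,172). I'll measure both at sub-pixel level.

Run:
```python
from h import *
st=get_state();t=snapshot('top');s=snapshot('side')
g=s['frame'].astype(float).mean(2)
for r in range(124,156): print(r,g[r,352:376].astype(int)) if r%2==0 or r>148 else 0
f=s['frame'][160:188,348:378].astype(int);print('side sat/val');hsv=cv2.cvtColor(s['frame'],cv2.COLOR_RGB2HSV)
m=((hsv[160:188,348:378,1]<110)|(hsv[160:188,348:378,2]<60)).astype(int)
for i,r in enumerate(hsv[160:184,348:378]):print(160+i,''.join('B' if (95<p[0]<125 and p[1]>120 and p[2]>50) else 'o' if (p[0]<20 and p[1]>110) else '#' if p[2]<60 else '.' for p in r))
hsv=cv2.cvtColor(t['frame'],cv2.COLOR_RGB2HSV)
for i,r in enumerate(hsv[120:150,262:296]):print(120+i,''.join('B' if (95<p[0]<125 and p[1]>120 and p[2]>50) else 'o' if (p[0]<20 and p[1]>90) else '#' if p[2]<60 else '.' for p in r))
```

```text
124 [48 16 18 16 17 17 16 19 28 32 33 35 35 35 32 33 33 28 18 16 17 18 17 17]
126 [165  14  14  13  14  14  13  14  13  23  45  59  61  54  31  14  16  17
  13  12  13  12  13  13]
128 [206 143 115  68  49  21  12  12  10  17  38  60  58  55  31  10  12  10
  45  82  70  71  72  90]
130 [219 220 219 198  85  40  14  10  10  19  42  58  57  54  30  12  14  21
 125 222 206 125 110 104]
132 [219 218 219 219 199  85  17  13  15  27  44  38  37  34  29   9  30  74
 149 223 211 157 147 136]
134 [219 219 219 220 220 201 102  70  79  69  37  50  39  71 143 208 185 216
 214 211 208 201 192 179]
136 [219 219 219 219 219 219 201 103  80  69  26  28  33  33  62 102 104 105
 106 105 106 106 106 105]
138 [219 220 219 219 220 220 220 200 102  74  26  27  28  34  68 104 104 105
 105 105 104 104 105 104]
140 [220 220 220 220 220 219 219 218 203 113  26  27  28  42  79 104 104 104
 104 104 104 104 104 105]
142 [220 221 220 220 220 220 220 220 219 194  27  27  32  42  78 102 103 103
 103 102 104 103 103 103]
144 [221 221 220 220 221 221 220 220 218 187  30  31  32  46  81 102 101 102
 102 103 104 103 1
[... 2257 characters left out ...]
32 ..######.............BBBBBBBBBBBBB
133 ..#####.....#####....BBBBBBBBBBBBB
134 .######.....#####....BBBBBBBBBBBBB
135 .######B....#####....BBBBBBBBBBBBB
136 .######B.....###......BBBBBBBBBBBB
137 ######BB.............BBBBBBBBBBBBB
138 ######BBB.o........BBBBBBBBBBBBBBB
139 #######BB..........BBBBBBBBBBBBBBB
140 #######BBBB.......BBBBBBBBBBBBBBBB
141 ########BBBBBB...BBBBBBBBBBBBBBBBB
142 #########BBBBBBBBBBBB#BBBBBBBBBBBB
143 ##########BBBBBBBBB#BBBBBBBBBBBBBB
144 ##########.BBBBBB##BBBBBBBBBBBBBBB
145 #########...#######BBBBBBBBBBBBBBB
146 #########...........BBBBBBBBBBBBBB
147 #########.........................
148 ########..........................
149 ########..........................
```

Run:
```python
from h import *
t=snapshot('top');f=cv2.imread('pics/top0.png').astype(float)
w=np.clip(f[:,:,2]-f[:,:,0]-25,0,None)  # redness over blue
for r in range(131,141):print(r,w[r,264:282].astype(int))
for (r0,r1,c0,c1) in((135,140,270,276),(132,137,265,271)):
    W=w[r0:r1,c0:c1];yy,xx=np.mgrid[r0:r1,c0:c1];u=(W*xx).sum()/W.sum(),(W*yy).sum()/W.sum();p=onz(t,u,.132);d=p-[.535,.0521,.132];print(u,p,np.degrees(np.arctan2(d[1],d[0])),np.linalg.norm(d))
Q=tool(np.radians(76),np.pi/6);st=get_state();plan(st['tool_pos']+[.0014,.0046,-.062],Q,8,st)
```

```text
131 [0 0 0 0 0 0 0 0 0 0 0 0 0 0 0 0 0 0]
132 [0 0 0 0 0 0 0 0 0 0 0 0 0 0 0 0 0 0]
133 [0 0 0 0 0 0 0 0 0 0 0 0 0 0 0 0 0 0]
134 [ 0  0  0 23 19  0  0  0  0  0  0  0  0  0  0  0  0  0]
135 [0 0 0 0 0 0 0 0 0 0 0 0 0 0 0 0 0 0]
136 [0 0 0 0 0 0 0 0 0 0 0 0 0 0 0 0 0 0]
137 [ 0  0  0  0  0  0  0  0 16 18  0  0  0  0  0  0  0  0]
138 [ 0  0  0  0  0  0  0  0 21  0  0  0  0  0  0  0  0  0]
139 [0 0 0 0 0 0 0 0 0 0 0 0 0 0 0 0 0 0]
140 [0 0 0 0 0 0 0 0 0 0 0 0 0 0 0 0 0 0]
(np.float64(272.3272727272727), np.float64(137.38181818181818)) [0.52600702 0.06303444 0.132     ] 129.43543037559698 0.014157533365646133
(np.float64(267.45238095238096), np.float64(134.0)) [0.53563681 0.07653475 0.132     ] 88.50712394781793 0.024443042477141713
8 x [-0.0033, 0.0, 0.007, 0.0004, 0.0002, -0.0003] |shift| 0.0078 deg 0.03
```

```bash
python3 -m jog '[[[-0.0033,0,0.007,0,0,0],[-0.0033,0,0.007,0,0,0],[-0.0033,0,0.007,0,0,0],[-0.0033,0,0.007,0,0,0],[-0.0033,0,0.007,0,0,0],[-0.0033,0,0.007,0,0,0],[-0.0033,0,0.007,0,0,0],[-0.0033,0,0.007,0,0,0],[0,0,0,0,0,0]]]'
python3 - <<'E'
from h import *
st=get_state();show(st);s=save('side','s3.png');t=save('top','t3.png')
z=R.from_quat(st['eef_rot']).as_matrix()
g=st['tool_pos']-.019*z[:,2];print('grasp',g.round(4),'corner kin',(g-.0509*np.array([np.cos(1.326),np.sin(1.326),0])).round(4))
c=cv2.resize(s['frame'][125:185,335:395],(600,600),interpolation=0)
gr=s['frame'].astype(int).mean(2).astype(int)
for r in range(150,174):print(r,gr[r,353:373])
cv2.imwrite('pics/c3.png',c[:,:,::-1])
E
```

```text
clock: 9.55
tool_pos: [0.5492, 0.1098, 0.1923]
eef_rot: [0.762, 0.594, 0.204, -0.159]
contact_force: [-0.7, 0.2, -2.5]
opening: 0.148
finger_force: 45.0
t 9.55 p [0.5492 0.1098 0.1923] x [0.211 0.84  0.499] z [ 0.121  0.484 -0.866] F [-0.7  0.2 -2.5] open 13.0 ff 45.0 q [ 0.43  0.77 -0.71  1.97 -0.06  0.35 -0.27]
grasp [0.5469 0.1006 0.2088] corner kin [0.5346 0.0512 0.2088]
150 [220 220 219 220 221 220 220 199  75  56  58  72 146 209 156 158 179 221
 221 221]
151 [221 220 220 221 220 221 221 199  77  30  33  57 143 221 221 220 221 221
 222 222]
152 [221 221 221 222 222 220 221 199  66  30  32  50 137 220 221 221 221 221
 222 221]
153 [221 221 222 221 222 222 221 199  66  27  28  48 137 221 222 221 221 220
 221 221]
154 [221 222 222 222 221 221 222 200  67  25  27  46 137 223 222 222 222 221
 221 221]
155 [220 220 220 220 221 221 221 199  66  26  28  53 141 222 222 222 222 222
 221 222]
156 [219 218 218 219 219 220 221 198  61  26  27  71 159 221 222 221 221 221
 222 222]
157 [220 218 219 219 219 220 220 195  25  26  27  70 158 221 222 222 221 221
 221 221]
158 [219 218 219 221 220 2
[... 665 characters left out ...]
180]
166 [177 179 178 179 180 180 172 126  32  31  33  47  79  87 120 181 180 180
 181 180]
167 [178 178 179 177 170 169 156 114  32  32  32  50  81  83 120 181 180 180
 180 180]
168 [177 177 173 159 120 107  42  46  41  39  40  39  51  64 108 174 180 179
 178 179]
169 [177 169 138 111  81  76  54  60  59  61  62  55  62  59  72 125 168 178
 177 179]
170 [177 159  98  91 104  82  68  70  64  62  64  77  97  85  66  49 100 171
 178 178]
171 [171 139 101 115 138 115  84  60  17   6  25  66 103  96  71  50  72 131
 177 177]
172 [164 109  88 103 142 155  90  57  36  39  41  70 102 100  94  50  61 121
 185 184]
173 [163  96  74  96 128 142  98  91  79  87  86  95  95 104 123  51  59 130
 208 206]
```

View pics/c3.png

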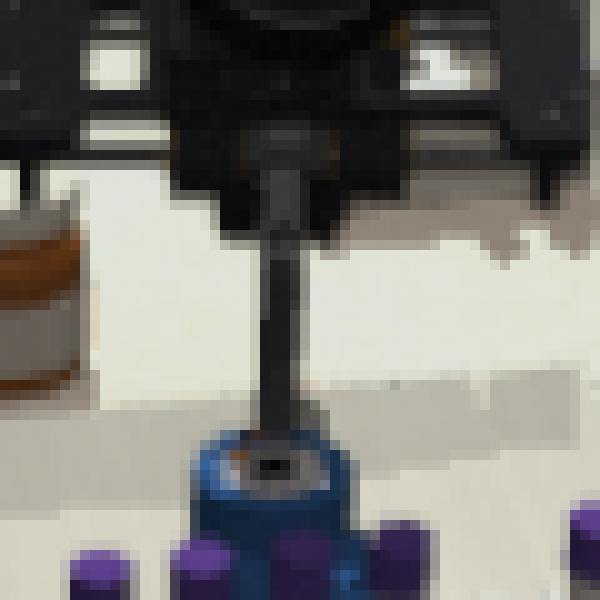

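The tip is centred at column 362.2 just above the boss hole at 362.0, so it is laterally aligned to within about 0.3 mm. I'll descend gently.

```bash
python3 -m jog '[[[-0.0013,0,0.0039,0,0,0],[-0.002,0,0.0035,0,0,0],[-0.002,0,0.0035,0,0,0],[-0.001,0,0.0017,0,0,0],[-0.0005,0,0.00087,0,0,0],[-0.0005,0,0.00087,0,0,0]]]'
python3 -m jog '[[[-0.0005,0,0.00087,0,0,0],[-0.0005,0,0.00087,0,0,0],[-0.0005,0,0.00087,0,0,0],[-0.0005,0,0.00087,0,0,0]]]'
python3 - <<'E'
from h import *
show()
E
```

```text
clock: 10.4
tool_pos: [0.5499, 0.1107, 0.1769]
eef_rot: [0.762, 0.594, 0.204, -0.159]
contact_force: [-1.0, 0.8, -2.8]
opening: 0.148
finger_force: 45.0
clock: 10.9
tool_pos: [0.5499, 0.1107, 0.1729]
eef_rot: [0.762, 0.594, 0.204, -0.159]
contact_force: [-0.7, -0.1, -1.9]
opening: 0.147
finger_force: 45.0
t 10.9 p [0.5499 0.1107 0.1729] x [0.211 0.84  0.5  ] z [ 0.123  0.484 -0.866] F [-0.7 -0.1 -1.9] open 13.0 ff 45.0 q [ 0.42  0.8  -0.7   1.99 -0.05  0.31 -0.27]
```

```bash
python3 -m jog '[[[-0.0005,0,0.00087,0,0,0],[-0.0005,0,0.00087,0,0,0],[-0.0005,0,0.00087,0,0,0]]]'
python3 -m jog '[[[-0.0005,0,0.00087,0,0,0],[-0.0005,0,0.00087,0,0,0],[-0.0005,0,0.00087,0,0,0]]]'
```

```text
clock: 11.28
tool_pos: [0.5498, 0.1108, 0.1698]
eef_rot: [0.762, 0.594, 0.204, -0.159]
contact_force: [0.0, 0.8, -2.6]
opening: 0.145
finger_force: 45.0
clock: 11.65
tool_pos: [0.5498, 0.1108, 0.1669]
eef_rot: [0.762, 0.594, 0.204, -0.159]
contact_force: [0.2, 1.0, -2.2]
opening: 0.147
finger_force: 45.0
```

```bash
python3 -m jog '[[[-0.0005,0,0.00087,0,0,0],[-0.0005,0,0.00087,0,0,0],[-0.0005,0,0.00087,0,0,0],[-0.0005,0,0.00087,0,0,0],[-0.0005,0,0.00087,0,0,0]]]'
python3 -m jog '[[[-0.0005,0,0.00087,0,0,0],[-0.0005,0,0.00087,0,0,0],[-0.0005,0,0.00087,0,0,0],[-0.0005,0,0.00087,0,0,0],[-0.0005,0,0.00087,0,0,0]]]'
python3 - <<'E'
from h import *
show();s=save('side','s4.png');cv2.imwrite('pics/c4.png',cv2.resize(s['frame'][125:185,335:395],(500,500),interpolation=0)[:,:,::-1])
E
```

```text
clock: 12.28
tool_pos: [0.5499, 0.1108, 0.1619]
eef_rot: [0.762, 0.594, 0.204, -0.159]
contact_force: [0.2, 2.3, -2.1]
opening: 0.145
finger_force: 45.0
clock: 12.9
tool_pos: [0.5499, 0.1109, 0.1569]
eef_rot: [0.762, 0.594, 0.204, -0.159]
contact_force: [0.2, 2.0, -1.1]
opening: 0.148
finger_force: 45.0
t 12.9 p [0.5499 0.1109 0.1569] x [0.21 0.84 0.5 ] z [ 0.123  0.485 -0.866] F [ 0.2  2.  -1.1] open 13.0 ff 45.0 q [ 0.41  0.83 -0.69  2.   -0.04  0.28 -0.26]
```

View pics/c4.png

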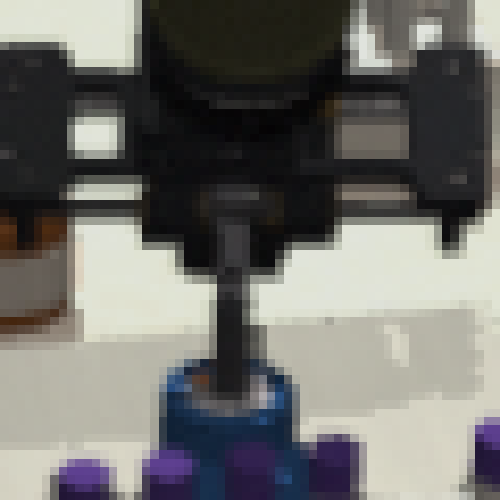

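The key is in the hex hole, at about (230,385) in the crop, and sliding in freely. I'll press it home.

```bash
python3 -m jog '[[[-0.0005,0,0.00087,0,0,0],[-0.0005,0,0.00087,0,0,0],[-0.0005,0,0.00087,0,0,0],[-0.0005,0,0.00087,0,0,0],[-0.0005,0,0.00087,0,0,0]]]'
python3 -m jog '[[[-0.0005,0,0.00087,0,0,0],[-0.0005,0,0.00087,0,0,0]]]'
python3 -m jog '[[[-0.0005,0,0.00087,0,0,0],[-0.0005,0,0.00087,0,0,0]]]'
```

```text
clock: 13.58
tool_pos: [0.55, 0.111, 0.152]
eef_rot: [0.762, 0.594, 0.204, -0.159]
contact_force: [-1.0, 4.4, 0.1]
opening: 0.147
finger_force: 45.0
clock: 13.82
tool_pos: [0.5502, 0.1115, 0.1503]
eef_rot: [0.761, 0.594, 0.205, -0.159]
contact_force: [0.4, 5.5, 2.0]
opening: 0.149
finger_force: 45.0
clock: 14.08
tool_pos: [0.5505, 0.1123, 0.1491]
eef_rot: [0.761, 0.594, 0.206, -0.159]
contact_force: [-0.0, 5.5, 5.7]
opening: 0.143
finger_force: 45.0
```

```bash
python3 -m jog '[[[-0.0005,0,0.00087,0,0,0],[-0.0005,0,0.00087,0,0,0],[0,0,0,0,0,0],[0,0,0,0,0,0]]]'
python3 -m jog '[[[0,0,0,0,0,0],[0,0,0,0,0,0],[0,0,0,0,0,0],[0,0,0,0,0,0],[0,0,0,0,0,0]]]' 0.06
python3 - <<'E'
from h import *
show();st=get_state()
g=st['tool_pos']-.019*R.from_quat(st['eef_rot']).as_matrix()[:,2];print(g)
E
```

```text
clock: 14.58
tool_pos: [0.5512, 0.1131, 0.1479]
eef_rot: [0.761, 0.595, 0.206, -0.159]
contact_force: [-0.0, 6.4, 7.7]
opening: 0.142
finger_force: 45.0
clock: 15.2
tool_pos: [0.5498, 0.1105, 0.1457]
eef_rot: [0.762, 0.594, 0.204, -0.159]
contact_force: [0.4, 0.0, -0.5]
opening: 0.675
finger_force: 0.0
t 15.2 p [0.5498 0.1105 0.1457] x [0.211 0.84  0.499] z [ 0.122  0.484 -0.866] F [ 0.4  0.  -0.5] open 59.5 ff 0.0 q [ 0.4   0.85 -0.68  2.   -0.04  0.25 -0.26]
[0.54749494 0.1012636  0.16211643]
```

```bash
python3 -m jog '[[[0,0,-0.015,0,0,0],[0,0,-0.03,0,0,0],[0,0,-0.03,0,0,0],[0,0,-0.03,0,0,0]]]'
python3 - <<'E'
from h import *
a=np.radians(76);Q=tool(a,0);plan([.535+.135*np.cos(a),.052+.135*np.sin(a),.25],Q,5)
E
```

```text
clock: 15.7
tool_pos: [0.5367, 0.0589, 0.2383]
eef_rot: [0.762, 0.594, 0.204, -0.158]
contact_force: [0.8, 1.5, 0.1]
opening: 0.681
finger_force: 0.0
5 x [0.0253, -0.0, 0.0057, 0.0004, -0.1045, -0.0003] |shift| 0.026 deg 5.99
```

```bash
python3 -m jog '[[[0.0253,0,0.0057,0,-0.1045,0],[0.0253,0,0.0057,0,-0.1045,0],[0.0253,0,0.0057,0,-0.1045,0],[0.0253,0,0.0057,0,-0.1045,0],[0.0253,0,0.0057,0,-0.1045,0],[0,0,0,0,0,0]]]' 0.04
python3 - <<'E'
from h import *
show();st=get_state();w=save('wrist','w5.png');t=save('top','t5.png')
a=cv2.resize(t['frame'][80:170,220:320],(500,450),interpolation=2);b=cv2.resize(w['frame'],(300,188),interpolation=3)
cv2.imwrite('pics/c5.png',np.hstack([a,cv2.copyMakeBorder(b,0,262,0,0,0)])[:,:,::-1])
for r in (0,.05,.135,.16):print(r,proj(w,[.535+r*np.cos(1.326),.052+r*np.sin(1.326),.166-.087*r],st),proj(t,[.535+r*np.cos(1.326),.052+r*np.sin(1.326),.166-.087*r]))
E
```

```text
clock: 16.45
tool_pos: [0.5673, 0.1905, 0.2495]
eef_rot: [0.786, 0.619, 0.002, -0.001]
contact_force: [-0.4, -0.6, -0.3]
opening: 0.453
finger_force: 0.0
t 16.45 p [0.5673 0.1905 0.2495] x [0.235 0.972 0.004] z [ 0.002  0.004 -1.   ] F [-0.4 -0.6 -0.3] open 39.9 ff 0.0 q [-0.25  0.64 -0.26  1.64  0.2   0.88 -0.82]
0 [324.81711179 373.32375975] [275.00582073 130.80507182]
0.05 [325.40021022 317.58148681] [257.12252356 126.94073164]
0.135 [326.50558792 211.91105076] [227.12732053 120.45917137]
0.16 [326.86185799 177.85281544] [218.4010576  118.57354322]
```

View pics/c5.png

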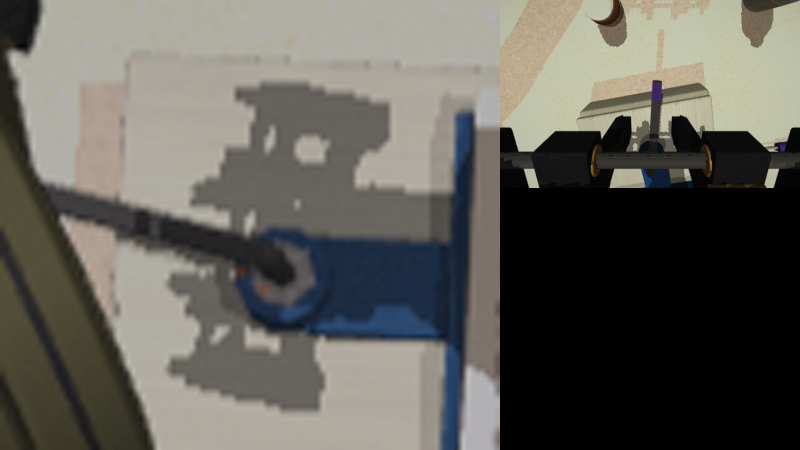

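The key sits in the socket at about 75° with its long arm out to the purple end at (335,181) in the wrist picture, 2° clockwise of predicted. The fingers will straddle it at about 135 mm.

Run:
```python
from h import *
a=np.radians(74);Q=tool(a,0);plan([.535+.135*np.cos(a),.052+.135*np.sin(a),.137],Q,6)
```

```text
6 x [-0.0001, 0.0008, 0.0187, 0.0001, -0.0001, 0.0057] |shift| 0.0187 deg 0.33
```

```bash
python3 -m jog '[[[-0.0001,0.0008,0.0187,0,0,0.0057],[-0.0001,0.0008,0.0187,0,0,0.0057],[-0.0001,0.0008,0.0187,0,0,0.0057],[-0.0001,0.0008,0.0187,0,0,0.0057],[-0.0001,0.0008,0.0187,0,0,0.0057],[-0.0001,0.0008,0.0187,0,0,0.0057],[0,0,0,0,0,0]]]'
python3 -m jog '[[[0,0,0,0,0,0],[0,0,0,0,0,0],[0,0,0,0,0,0],[0,0,0,0,0,0]]]' 0.024 20
python3 - <<'E'
from h import *
show();st=get_state();p=st['tool_pos']-[.535,.052,0];print(np.hypot(p[0],p[1]),np.degrees(np.arctan2(p[1],p[0])))
E
```

```text
clock: 17.42
tool_pos: [0.572, 0.1786, 0.1356]
eef_rot: [0.8, 0.6, -0.001, 0.0]
contact_force: [-0.5, -0.6, -0.5]
opening: 0.455
finger_force: 0.0
clock: 17.92
tool_pos: [0.5728, 0.182, 0.1367]
eef_rot: [0.799, 0.601, 0.001, 0.0]
contact_force: [-0.7, 0.4, -0.4]
opening: 0.273
finger_force: 0.0
t 17.93 p [0.5728 0.182  0.1367] x [0.277 0.961 0.001] z [ 0.001  0.001 -1.   ] F [-0.7  0.4 -0.4] open 24.1 ff 0.0 q [-0.27  0.79 -0.21  1.73  0.25  0.64 -0.89]
0.1354220720561018 73.79391107879833
```

```bash
cat > m.py <<'E'
from h import *
show();st=get_state();p=st['tool_pos']-[.535,.052,0];r=np.hypot(p[0],p[1]);a=np.arctan2(p[1],p[0]);F=st['contact_force'];print('r',r.round(4),'deg',np.degrees(a).round(1),'tangential reaction',(F[:2]@[-np.sin(a),np.cos(a)]).round(2),'radial',(F[:2]@[np.cos(a),np.sin(a)]).round(2))
E
python3 -m jog '[[[-0.00006,0.00405,0,0,0,0.03],[-0.00006,0.00405,0,0,0,0.03],[-0.00006,0.00405,0,0,0,0.03],[-0.00006,0.00405,0,0,0,0.03],[-0.00006,0.00405,0,0,0,0.03],[-0.00006,0.00405,0,0,0,0.03]]]' >/dev/null; python3 m.py
python3 -m jog '[[[-0.00006,0.00405,0,0,0,0.03],[-0.00006,0.00405,0,0,0,0.03],[-0.00006,0.00405,0,0,0,0.03],[-0.00006,0.00405,0,0,0,0.03],[-0.00006,0.00405,0,0,0,0.03],[-0.00006,0.00405,0,0,0,0.03]]]'>/dev/null; python3 m.py
```

```text
t 18.68 p [0.5948 0.1733 0.1364] x [0.446 0.895 0.   ] z [-0.     0.001 -1.   ] F [-3.6  1.9  2.5] open 24.2 ff 1.8 q [-0.27  0.81 -0.16  1.67  0.19  0.67 -0.99]
r 0.1352 deg 63.7 tangential reaction 4.06 radial 0.12
t 19.43 p [0.6139 0.1616 0.136 ] x [ 0.598  0.802 -0.001] z [-0.003  0.001 -1.   ] F [-6.7  2.8  1.9] open 24.1 ff 3.7 q [-0.26  0.83 -0.12  1.62  0.13  0.7  -1.09]
r 0.1351 deg 54.2 tangential reaction 7.1 radial -1.64
```

```bash
python3 -m jog '[[[-0.00006,0.00405,0,0,0,0.03],[-0.00006,0.00405,0,0,0,0.03],[-0.00006,0.00405,0,0,0,0.03],[-0.00006,0.00405,0,0,0,0.03],[-0.00006,0.00405,0,0,0,0.03],[-0.00006,0.00405,0,0,0,0.03]]]' >/dev/null; python3 m.py
python3 -m jog '[[[-0.00006,0.00405,0,0,0,0.03],[-0.00006,0.00405,0,0,0,0.03],[-0.00006,0.00405,0,0,0,0.03],[-0.00006,0.00405,0,0,0,0.03]]]'>/dev/null; python3 m.py
```

```text
t 20.18 p [0.632  0.1458 0.1359] x [ 0.732  0.682 -0.001] z [-0.003  0.002 -1.   ] F [-6.4  4.1  1.6] open 24.6 ff 3.6 q [-0.26  0.84 -0.07  1.58  0.08  0.73 -1.19]
r 0.1349 deg 44.0 tangential reaction 7.35 radial -1.76
t 20.68 p [0.6424 0.1337 0.136 ] x [ 0.808  0.589 -0.001] z [-0.003  0.002 -1.   ] F [-6.2  4.   2.4] open 24.3 ff 3.6 q [-0.25  0.85 -0.04  1.55  0.04  0.74 -1.25]
r 0.1349 deg 37.3 tangential reaction 6.93 radial -2.5
```

```bash
python3 -m jog '[[[-0.00006,0.00405,0,0,0,0.03],[-0.00006,0.00405,0,0,0,0.03],[-0.00006,0.00405,0,0,0,0.03]]]' >/dev/null; python3 m.py
python3 -m jog '[[[-0.00003,0.0027,0,0,0,0.02],[-0.00003,0.0027,0,0,0,0.02],[-0.00003,0.0027,0,0,0,0.02]]]'>/dev/null; python3 m.py
```

```text
t 21.05 p [0.6492 0.1238 0.136 ] x [ 0.858  0.514 -0.001] z [-0.003  0.003 -1.   ] F [-6.6  4.1  1.3] open 24.3 ff 3.6 q [-0.25  0.86 -0.02  1.54  0.02  0.75 -1.3 ]
r 0.1349 deg 32.2 tangential reaction 7.01 radial -3.36
t 21.43 p [0.6532 0.1169 0.136 ] x [ 0.887  0.462 -0.001] z [-0.003  0.003 -1.   ] F [-6.2  4.8  2. ] open 24.1 ff 3.5 q [-0.24  0.86 -0.01  1.53  0.    0.75 -1.34]
r 0.1348 deg 28.8 tangential reaction 7.17 radial -3.09
```

Run:
```python
from h import *
t=snapshot('top');cv2.imwrite('pics/c6.png',cv2.resize(t['frame'][112:156,255:299],(500,500),interpolation=2)[:,:,::-1])
```

```text
(no output)
```

View pics/c6.png

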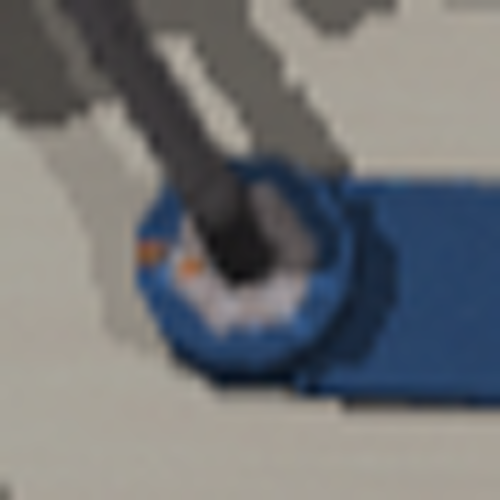

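The screw mark at (190,267) is about 15° short of the boss mark at (150,250), seen from the centre at (242,253). I'll carry on in small steps and watch the force.

```bash
python3 -m jog '[[[-0.00003,0.0027,0,0,0,0.02],[-0.00003,0.0027,0,0,0,0.02],[-0.00003,0.0027,0,0,0,0.02],[-0.00003,0.0027,0,0,0,0.02],[-0.00003,0.0027,0,0,0,0.02],[-0.00003,0.0027,0,0,0,0.02]]]'>/dev/null; python3 m.py
python3 -m jog '[[[0,0.0027,0,0,0,0.02],[0,0.0027,0,0,0,0.02]]]'>/dev/null; python3 m.py
python3 -m jog '[[[0,0.0014,0,0,0,0.01],[0,0.0014,0,0,0,0.01]]]'>/dev/null; python3 m.py
```

```text
t 22.23 p [0.66   0.1025 0.136 ] x [ 0.936  0.353 -0.001] z [-0.003  0.003 -1.   ] F [-5.5  5.1  3. ] open 24.4 ff 3.5 q [-0.23  0.87  0.02  1.52 -0.03  0.76 -1.4 ]
r 0.1348 deg 22.0 tangential reaction 6.82 radial -3.17
t 22.48 p [0.6619 0.0975 0.136 ] x [ 0.949  0.316 -0.001] z [-0.003  0.004 -1.   ] F [-6.1  5.   2.7] open 23.8 ff 3.5 q [-0.23  0.87  0.03  1.51 -0.04  0.76 -1.43]
r 0.1348 deg 19.7 tangential reaction 6.81 radial -4.08
t 22.73 p [0.6628 0.0949 0.136 ] x [ 0.955  0.297 -0.001] z [-0.002  0.004 -1.   ] F [-5.9  4.7  2.1] open 24.4 ff 3.5 q [-0.23  0.87  0.04  1.51 -0.05  0.76 -1.44]
r 0.1348 deg 18.5 tangential reaction 6.38 radial -4.09
```

```bash
python3 -m jog '[[[0,0.0014,0,0,0,0.01],[0,0.0014,0,0,0,0.01]]]'>/dev/null; python3 m.py
python3 -m jog '[[[0,0.0014,0,0,0,0.01],[0,0.0014,0,0,0,0.01]]]'>/dev/null; python3 m.py
python3 -m jog '[[[0,0.0014,0,0,0,0.01],[0,0.0014,0,0,0,0.01]]]'>/dev/null; python3 m.py
```

```text
t 22.98 p [0.6636 0.0923 0.136 ] x [ 0.961  0.278 -0.001] z [-0.002  0.004 -1.   ] F [-5.5  5.7  1.7] open 24.1 ff 3.5 q [-0.23  0.87  0.04  1.51 -0.06  0.77 -1.45]
r 0.1348 deg 17.4 tangential reaction 7.14 radial -3.58
t 23.23 p [0.6644 0.0897 0.136 ] x [ 0.966  0.259 -0.001] z [-0.002  0.004 -1.   ] F [-6.3  5.5  1.5] open 24.3 ff 3.5 q [-0.23  0.87  0.05  1.51 -0.06  0.77 -1.46]
r 0.1348 deg 16.2 tangential reaction 7.04 radial -4.54
t 23.48 p [0.6652 0.087  0.136 ] x [ 0.971  0.239 -0.001] z [-0.002  0.004 -1.   ] F [-5.7  5.   2.4] open 24.0 ff 3.5 q [-0.22  0.87  0.05  1.51 -0.07  0.77 -1.47]
r 0.1348 deg 15.0 tangential reaction 6.33 radial -4.19
```

```bash
python3 -m jog '[[[0,0.0014,0,0,0,0.01],[0,0.0014,0,0,0,0.01]]]'>/dev/null; python3 m.py|tail -1
python3 -m jog '[[[0,0.0014,0,0,0,0.01],[0,0.0014,0,0,0,0.01]]]'>/dev/null; python3 m.py|tail -1
python3 -m jog '[[[0,0.0014,0,0,0,0.01]]]'>/dev/null; python3 m.py|tail -1
python3 - <<'E'
from h import *
t=snapshot('top');f=t['frame'].astype(float)
w=np.clip(f[:,:,0]-f[:,:,2]-10,0,None)
for r in range(130,141):print(r,w[r,264:280].astype(int))
E
```

```text
r 0.1348 deg 13.9 tangential reaction 6.3 radial -3.93
r 0.1348 deg 12.8 tangential reaction 7.2 radial -4.58
r 0.1347 deg 12.4 tangential reaction 8.09 radial -3.84
130 [5 4 4 0 0 0 0 0 0 0 0 0 0 0 0 0]
131 [4 4 3 0 0 0 0 0 0 0 0 0 0 0 0 0]
132 [4 5 1 0 0 0 0 0 0 0 0 0 0 0 0 0]
133 [ 5  5  5 18 18  0  2 32 15  0  0  0  0  0  0  0]
134 [ 4  5  6 47 44  6  0 66 43  0  0  0  0  0  0  0]
135 [ 4  4  3  0  0  0  0 20 18  0  0  0  0  0  0  0]
136 [5 5 2 0 0 0 0 0 0 0 0 0 0 0 0 0]
137 [4 3 2 0 0 0 0 0 0 0 0 0 0 0 0 0]
138 [4 5 4 0 0 0 0 0 0 0 0 0 0 0 0 0]
139 [4 4 4 3 0 0 0 0 0 0 0 0 0 0 0 0]
140 [4 3 4 3 0 0 0 0 0 0 0 0 0 0 0 0]
```

The two orange marks now lie on the same row and the push is climbing. I'll seat it firmly.

```bash
python3 -m jog '[[[0,0.0014,0,0,0,0.01]]]'>/dev/null; python3 m.py|tail -1
python3 -m jog '[[[0,0.0014,0,0,0,0.01]]]'>/dev/null; python3 m.py|tail -1
```

```text
r 0.1347 deg 12.0 tangential reaction 7.79 radial -3.74
r 0.1347 deg 11.6 tangential reaction 9.55 radial -5.11
```

```bash
python3 -m jog '[[[0,0.0014,0,0,0,0.01],[0,0,0,0,0,0]]]'>/dev/null; python3 m.py|tail -1
python3 -m jog '[[[0,0.0007,0,0,0,0.005],[0,0,0,0,0,0]]]'>/dev/null; python3 m.py|tail -1
```

```text
r 0.1347 deg 11.2 tangential reaction 9.49 radial -4.19
r 0.1346 deg 11.0 tangential reaction 10.55 radial -4.92
```

```bash
python3 -m jog '[[[0,0.001,0,0,0,0.007],[0,0,0,0,0,0],[0,0,0,0,0,0]]]'>/dev/null; python3 m.py|tail -1
python3 - <<'E'
from h import *
t=snapshot('top');f=t['frame'].astype(float)
w=np.clip(f[:,:,0]-f[:,:,2]-10,0,None)
for r in range(132,137):print(r,w[r,264:280].astype(int))
E
```

```text
r 0.1346 deg 10.7 tangential reaction 9.48 radial -4.19
132 [4 4 2 0 0 0 0 0 0 0 0 0 0 0 0 0]
133 [ 4  5  5 17  9  0  0 34 16  0  0  0  0  0  0  0]
134 [ 5  5  5 47 43  6  0 63 43  0  0  0  0  0  0  0]
135 [ 4  5  3  0  0  0  0 20 13  0  0  0  0  0  0  0]
136 [4 4 2 0 0 0 0 0 0 0 0 0 0 0 0 0]
```

```bash
python3 -m jog '[[[0,0.0014,0,0,0,0.01],[0,0,0,0,0,0]]]'>/dev/null; python3 m.py|tail -1
python3 -m jog '[[[0,0.001,0,0,0,0.007],[0,0,0,0,0,0]]]'>/dev/null; python3 m.py|tail -1
```

```text
r 0.1346 deg 10.3 tangential reaction 11.56 radial -4.55
r 0.1346 deg 10.0 tangential reaction 11.25 radial -4.88
```

```bash
python3 -m jog '[[[0,-0.003,0,0,0,-0.02],[0,-0.003,0,0,0,-0.02],[0,-0.002,0,0,0,-0.015],[0,0,0,0,0,0]]]'>/dev/null; python3 m.py
```

```text
t 26.32 p [0.6668 0.0803 0.136 ] x [ 0.982  0.187 -0.002] z [-0.002  0.004 -1.   ] F [-6.3  6.   2.9] open 24.0 ff 3.5 q [-0.22  0.87  0.07  1.5  -0.08  0.77 -1.5 ]
r 0.1348 deg 12.1 tangential reaction 7.19 radial -4.87
```

```bash
python3 -m jog '[[[0,-0.003,0,0,0,-0.02],[0,-0.003,0,0,0,-0.02],[0,0,0,0,0,0]]]'>/dev/null; python3 m.py|tail -1
python3 -m jog '[[[0,-0.003,0,0,0,-0.02],[0,-0.003,0,0,0,-0.02],[0,0,0,0,0,0]]]'>/dev/null; python3 m.py|tail -1
```

```text
r 0.1355 deg 13.9 tangential reaction 4.3 radial -2.72
r 0.1361 deg 15.8 tangential reaction 2.84 radial -2.19
```

```bash
python3 -m jog '[[[0,-0.003,0,0,0,-0.02],[0,-0.003,0,0,0,-0.02],[0,0,0,0,0,0]]]'>/dev/null; python3 m.py|tail -1
python3 -m jog '[[[0,-0.003,0,0,0,-0.02],[0,0,0,0,0,0]]]'>/dev/null; python3 m.py
python3 - <<'E'
from h import *
t=snapshot('top');f=t['frame'].astype(float)
w=np.clip(f[:,:,0]-f[:,:,2]-10,0,None)
for r in range(132,137):print(r,w[r,264:280].astype(int))
E
```

```text
r 0.1363 deg 18.1 tangential reaction 2.02 radial -0.96
t 27.7 p [0.6636 0.0973 0.1365] x [0.947 0.321 0.002] z [ 0.002  0.    -1.   ] F [-1.1  0.7  1. ] open 24.5 ff 0.5 q [-0.23  0.87  0.04  1.51 -0.04  0.76 -1.42]
r 0.1363 deg 19.4 tangential reaction 0.98 radial -0.81
132 [5 4 3 0 0 0 0 0 0 0 0 0 0 0 0 0]
133 [ 4  5  5 18 18  4  8 32 16  0  0  0  0  0  0  0]
134 [ 4  4  6 47 44  8  0 65 45  0  0  0  0  0  0  0]
135 [ 3  5  4  0  0  0  0 19 19  0  0  0  0  0  0  0]
136 [4 4 2 0 0 0 0 0 0 0 0 0 0 0 0 0]
```

```bash
python3 -m jog '[[[0,-0.001,0,0,0,-0.007],[0,0,0,0,0,0],[0,0,0,0,0,0],[0,0,0,0,0,0]]]' 0.05 >/dev/null; python3 m.py
python3 -m jog '[[[0,0,-0.01,0,0,0],[0,0,-0.02,0,0,0],[0,0,-0.03,0,0,0],[0,0,-0.03,0,0,0],[0,0,-0.03,0,0,0],[0,0,0,0,0,0],[0,0,0,0,0,0],[0,0,0,0,0,0]]]'>/dev/null; python3 m.py
python3 - <<'E'
from h import *
t=snapshot('top');s=snapshot('side')
a=cv2.resize(t['frame'][100:160,230:310],(480,360),interpolation=2);b=cv2.resize(s['frame'][125:185,335:395],(320,320),interpolation=2)
cv2.imwrite('pics/c7.png',np.hstack([a,cv2.copyMakeBorder(b,0,40,0,0,0)])[:,:,::-1])
E
```

```text
t 28.25 p [0.6631 0.0979 0.1365] x [0.945 0.327 0.001] z [ 0.001  0.    -1.   ] F [0.8 0.1 0. ] open 49.7 ff 0.0 q [-0.23  0.87  0.04  1.51 -0.04  0.76 -1.42]
r 0.136 deg 19.7 tangential reaction -0.2 radial 0.76
t 29.25 p [0.662  0.098  0.2552] x [ 0.945  0.327 -0.001] z [-0.001 -0.    -1.   ] F [ 0.3 -0.1  0.2] open 49.8 ff 0.0 q [-0.24  0.73  0.05  1.4  -0.04  1.01 -1.42]
r 0.1351 deg 19.9 tangential reaction -0.17 radial 0.31
```

View pics/c7.png

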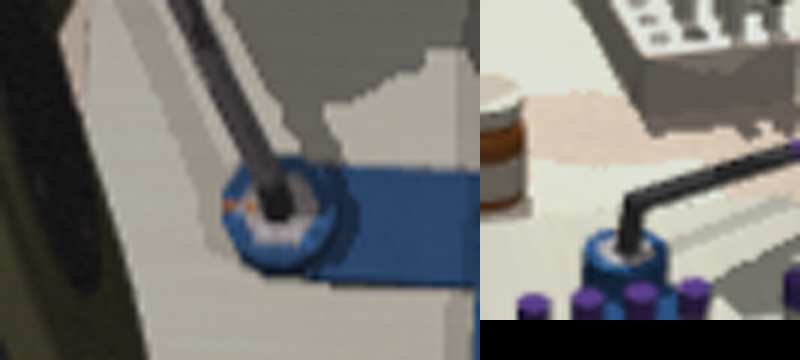

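The orange marks at (228,205) and (250,206) meet, the key stands in the socket and the hand is clear. I'm handing the job in.

```bash
python3 -c "
from plant import *
print(finish_job())"
```

```text
the job is handed in; nothing more can be done
None
```

I handed the job in at about 29 s: the key is seated and left in the socket, the orange marks meet at a final push of about 11.5 N, and the hand is clear. I never touched the jar. The hand-in gave no verdict.

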